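Stack a mini computer's case in its assembly nest

TASK

Put the mini computer's case together in the assembly nest: push the black lower case along the board, without lifting it off the board, all the way into the pocket until it meets the back stop; then set the orange spacer frame squarely on it inside the pocket, and then the white cover on the spacer. Lower the two parts into place rather than dropping them, leave all three flush against the back stop and let go, and leave the mug, glue stick, memory stick and eraser where they are.

Things in the scene. Friction and masses are not known exactly. Their poses are not given: they have to be found in the camera images.
- nest: Assembly nest, fixed to the desk: a light plywood board, 300 x 110 mm and 12 mm thick, with a blue three-sided pocket at its far end. Origin at desk height below the pocket's centre; x runs along the board into the pocket, y to the left, z up. The board reaches from x = -235 to +65 mm and y = -55 to +55 mm.
- back_stop (a point): Foot of the back stop's inner face, at its middle: nest x = +50 mm, on the board's top (12 mm over the desk). The blue back stop is 87 mm wide and 10 mm thick; its face is upright up to 62 mm over the board, then a lead-in lip leans outwards up to 73 mm.
- mouth (a point): Middle of the pocket's open mouth, nest x = -50 mm, on the board's top. Four blue corner guides stand at nest x = -50 to -28 and +28 to +50 mm, inner faces at y = +-33.5 mm, upright to 62 mm over the board, above that lips leaning outwards to 73 mm; the 56 mm gap between those of a side is for fingers. Flared plates 24 mm high widen the mouth to about 92 mm at x = -84 mm.
- pocket_floor (a point): Point on the board's top at the pocket's centre, 12 mm above nest, same axes. The lower case's origin lies here when it is home; the spacer's home is 30 mm and the cover's 44 mm above it.
- lower_case: Black lower case of the mini computer, an open-topped shell with a green circuit board inside, 100 (x) x 60 (y) x 30 (z) mm, 0.35 kg or so, loose. It lies on the board before the mouth of the pocket. Origin at the centre of its underside. Flat outer faces; it slides on the board, and two fingers side by side on its near face push it straight.
- spacer: Orange spacer, a rectangular frame with 9 mm bars, 100 (x) x 60 (y) x 14 (z) mm, 130 g, loose, flat on the desk right of the grey drawer cabinet, in one of two places that it may swap with the cover. Origin at the centre of its underside. Either way round is right; grasp it across its 60 mm width. Fingers that spring open fast can drag it along: ease them first.
- cover: White cover with black vent slots, 100 (x) x 60 (y) x 16 (z) mm, 170 g, loose, flat on the desk in the other of the two places, vents up. Origin at the centre of its underside. Either way round is right; grasp it across its 60 mm width. The finished stack is 60 mm high, 2 mm less than the upright faces of the guides.
- mug: Bystander: green mug, 86 mm across and 96 mm high, with a handle, upright at the right; origin under its middle.
- glue_stick: Bystander: yellow and red glue stick standing on end, 25 mm across and 92 mm high, beyond the nest; origin at the centre of its underside.
- usb_stick: Bystander: small red memory stick, 17 x 50 x 8 mm, lying at the left; origin at the middle of its underside.
- eraser: Bystander: blue and white eraser, 21 x 52 x 12 mm, lying at the far right; origin at the middle of its underside.

How it is judged:
By the outcome, as a careful person would: the job done as asked, in the order asked, and still so for the second after the job is handed in, with the robot touching nothing.
It also fails if it takes over 72 s, if anything falls off the work surface, if the arm or the gripper's body presses on something with over 40 N, if the wrist force passes 120 N, or if a joint passes its speed limit or range.

ROBOT

A 6-joint arm with a two-finger parallel gripper is mounted at the origin on a cart in front of the work surface, level with it; the furniture and walls round the work are solid. World frame = base frame: x ahead of the robot, y to its left, z up, the work surface at z = 0. Lengths are in m, angles in rad, forces in N, time in s.
With the tool pointing down it reaches from about 0.375 to 0.9 m from the base axis. Payload 3.1 kg.
Tool frame: the origin (TCP) lies midway between the tips of the shut fingers; the grasp point (between the pads) lies 19 mm behind it (manip.grip_depth is the distance from the TCP to the grasp point, in m); z points along the fingers, y is the line along which they close (so a half turn about z gives the same grasp; the last joint's range is limited). The gripper opens to 85 mm and grips with 20 to 120 N. Pads are 22 mm wide; open, the fingers measure 114 mm over their backs; the gripper's body (76 mm by 85 mm) begins 54 mm behind the grasp point. The pads swing forward as they close: fully open they stand 13 mm farther back than shut.
Start: joints at [-1.393, 0.527, 1.433, -0, 1.181, -0.178], TCP at [0.218, -0.586, 0.231] pointing down, gripper open.
Joint ranges: [-3.08, 3.08], [-0.75, 2.2], [0.22, 2.44], [-1.43, 4.57], [0, 2.65], [-2.85, 2.85]. Speed limits (rad/s): [2.79, 2.79, 3.14, 3.14, 3.14, 3.14].

INTERFACE

Orientations are given as a unit quaternion [x, y, z, w].
In Python, from station import telemetry, snapshot, manip gives the robot as it stands. The module is installed in compiled form; this text tells all that it offers.
- The arm moves only by the shell command python3 -m crank 'ROWS' [OPENING] [FORCE]. ROWS is text: rows parted by semicolons, each of 6 numbers parted by spaces: the shift along the tool's x, y, z as a fraction of full scale, then the turn, a rotation vector about the tool's x, y, z as a fraction of full scale. A call has exactly 5 rows; each row shifts and turns the commanded pose from where the row before left it, along the tool's axes as they then stand; what a row does not reach is not made up. Full scale, the value 1, is 4 cm for a shift and 90 degrees for a turn. A row lasts 1/10 s, in which the tool goes at most 50 mm and 8.59 degrees, less where a joint would pass 70% of its speed; a pose out of reach is approached as far as the arm can. A call with a number of a shift or a turn outside -1 to 1 is refused whole. A call with a gripper value outside its range is refused whole. OPENING is the opening, from -1 (shut) to 1 (fully open), set as the call begins (- or left out, the last holds). The fingers move at their own pace and stop on an object; FORCE is the grip in N (left out, the last holds). Time passes only in rows, so rows that do not move let the fingers close, or fill a call up. It gives the time, the measured TCP pose, the force, the opening and the grip force at its end, in the units of the state.
- telemetry.sense(): the state, without advancing time (a new reading comes with each control period).
- snapshot(name): name is "side" or "top"; returns a dict with "image" (480x640x3 uint8, red, green, blue), "depth" (480x640 float32, m along the optical axis (not along the pixel's ray), 0 where there is no reading), "camera_matrix" (3x3 intrinsics, pixels), "rvec" (rotation vector, rad) and "tvec" (3), from world to camera coordinates, as OpenCV has them. Camera axes: x right, y down, z forward; pixel columns grow to the right and rows downward; lengths in m; the calibration is good to about 2 mm. A picture is of the moment at which its call begins.
- manip.sign_off(): hands the job in; it is judged then, once.
The state is a dict: "t": time; "q": joint angles; "qd": joint speeds; "tau": joint torques, N m; "tcp_pos": TCP position; "tool_rot": TCP orientation; "force": force on the tool from outside, world axes, zero at the start; "ft_torque": the same for the moment, N m; "finger_gap": opening from 0.0 (shut) to 1.0 (fully open); "gripper_force": force on a finger pad.
Only numpy, scipy, OpenCV 4.12 (cv2) and the standard library are available. Lean on these libraries where they do the work, as an engineer would, in place of code of your own. Each camera call takes 0.05 s, during which the arm holds its last target. There are 200 camera calls.

## Working session

There is one attempt and no reset: what is moved stays moved. The work goes in short steps, Python scripts to look and compute and a shell command to move; the robot and the scene stay as the last step left them, time stands still between calls to the robot, and variables do not carry over. Pictures are saved under pics/ and viewed, at most 10 in all, crops included, and the job is handed in when it is done.

```bash
mkdir -p pics; cat > h.py <<'E'
import numpy as np, cv2
from station import telemetry, snapshot, manip
from scipy.spatial.transform import Rotation as R
def cam(n):
    s=snapshot(n); return s
def pts(s):
    K=s["camera_matrix"]; Rm=cv2.Rodrigues(np.array(s["rvec"],float))[0]; t=np.array(s["tvec"],float).ravel()
    d=s["depth"]; v,u=np.mgrid[:480,:640]
    c=np.stack([(u-K[0,2])/K[0,0]*d,(v-K[1,2])/K[1,1]*d,d],-1)
    return (c-t)@Rm
def ray(s,uv,z):
    K=s["camera_matrix"]; Rm=cv2.Rodrigues(np.array(s["rvec"],float))[0]; t=np.array(s["tvec"],float).ravel()
    uv=np.atleast_2d(uv).astype(float)
    d=np.c_[(uv[:,0]-K[0,2])/K[0,0],(uv[:,1]-K[1,2])/K[1,1],np.ones(len(uv))]@Rm
    o=-Rm.T@t
    return o+d*((z-o[2])/d[:,2])[:,None]
def save(s,f): cv2.imwrite("pics/"+f,cv2.cvtColor(s["image"],cv2.COLOR_RGB2BGR))
E
python3 - <<'E'
from h import *
for n in("top","side"):
    s=cam(n); save(s,n+"0.png"); np.save(n+"0.npy",s,allow_pickle=True)
    Rm=cv2.Rodrigues(np.array(s["rvec"],float))[0]; print(n,-Rm.T@np.array(s["tvec"]).ravel(),s["camera_matrix"][0])
s=telemetry.sense(); print(s); print(manip.grip_depth, R.from_quat(s["tool_rot"]).as_matrix())
E
```

```text
top [ 0.40574195 -0.13368369  1.32843684] [587.37427438   0.         315.79262484]
side [0.18746636 0.94659115 0.49773687] [565.6833638    0.         324.32132823]
{'t': 0.1, 'q': array([-1.39248988e+00,  5.28367215e-01,  1.43378170e+00,  3.88810924e-05,
        1.18139143e+00, -1.78485991e-01]), 'qd': array([-5.41049178e-05, -1.90839550e-03, -1.25937911e-03, -9.96205501e-04,
       -2.18235858e-03,  1.64413681e-03]), 'tau': array([-2.31132344e-04, -4.43303168e+01, -1.78586733e+01, -3.45503222e-04,
        3.85136227e-03,  1.82892097e-05]), 'tcp_pos': array([ 0.21822431, -0.58497952,  0.23043275]), 'tool_rot': array([ 9.84130398e-01,  1.77444107e-01,  1.80653627e-05, -9.73840043e-04]), 'force': array([ 0.14048296,  0.70750371, -0.46014727]), 'ft_torque': array([ 0.01896176,  0.00111176, -0.01953165]), 'gripper_force': 0.0, 'finger_gap': 0.9997723402588374}
0.0187 [[ 9.37027177e-01  3.49256314e-01 -3.10047008e-04]
 [ 3.49256244e-01 -9.37025281e-01  1.92318236e-03]
 [ 3.81161698e-04 -1.91035999e-03 -9.99998103e-01]]
```

View pics/top0.png

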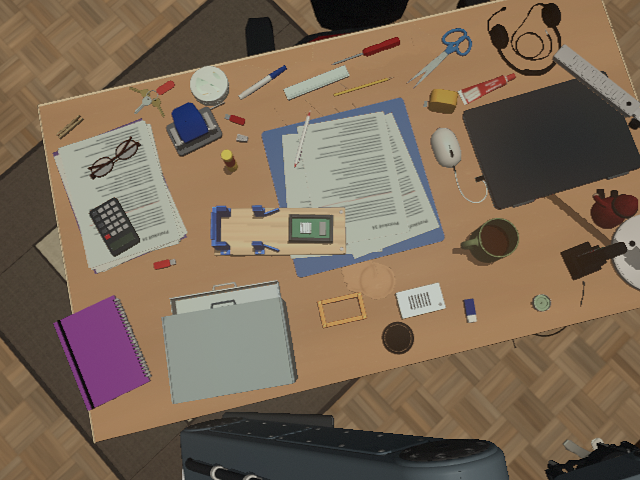

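View pics/side0.png

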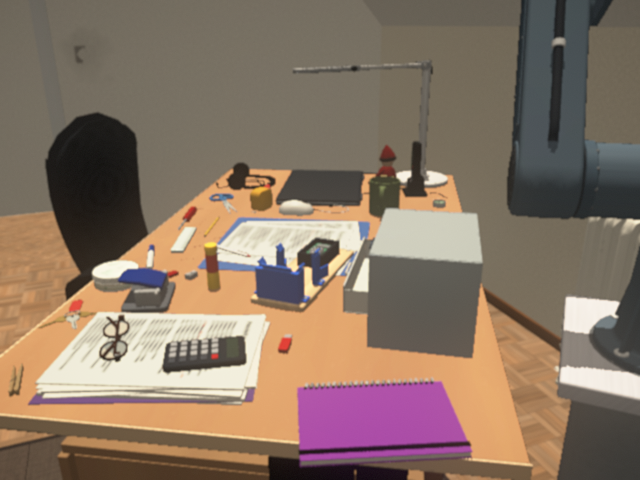

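The top view shows the board at (215–345, 207–255) with the pocket at its left end and the black case at (311,229). The spacer is at (342,311), the cover at (421,301) and the grey cabinet at (228,345). In the side view the pocket is at (285,280), with the tall cabinet at (425,280).

```bash
cat > m.py <<'E'
from h import *
def rect(s,mask,z,dense=True):
    mask=cv2.morphologyEx(mask.astype(np.uint8),cv2.MORPH_CLOSE,np.ones((3,3)))
    c=max(cv2.findContours(mask,cv2.RETR_EXTERNAL,cv2.CHAIN_APPROX_NONE)[0],key=cv2.contourArea)
    p=ray(s,c[:,0,:],z)[:,:2]
    r=cv2.minAreaRect((p*1000).astype(np.float32))
    (cx,cy),(w,h),a=r
    if w<h: a+=90; w,h=h,w
    return np.round([cx,cy,w,h,((a+90)%180)-90],1)
def box(m,u0,u1,v0,v1):
    o=np.zeros_like(m); o[v0:v1,u0:u1]=m[v0:v1,u0:u1]; return o
E
python3 - <<'E'
from m import *
s=np.load("top0.npy",allow_pickle=True).item(); P=pts(s)
hsv=cv2.cvtColor(s["image"],cv2.COLOR_RGB2HSV); H,S,V=[hsv[...,i].astype(int) for i in range(3)]
for u,v in[(342,297),(421,301),(342,310),(275,217),(311,229),(292,230),(228,345),(228,157),(238,217),(216,230)]: print((u,v),P[v,u].round(4),hsv[v,u])
print("spacer",rect(s,box((S>140)&(H>8)&(H<25)&(P[...,2]>.007),310,372,285,335),.014))
print("spacerZ",rect(s,box((P[...,2]>.007),310,372,285,335),.014))
print("coverZ",rect(s,box((P[...,2]>.008),390,450,280,322),.016))
print("coverC",rect(s,box((S<60)&(V>100),390,450,280,322),.016))
print("case",rect(s,box((P[...,2]>.027),284,340,205,250),.042))
print("caseC",rect(s,box((V<75)|((H>40)&(H<90)&(S>60)),284,340,207,250),.042))
m=box((P[...,2]>.007),200,350,195,265)
print("board",rect(s,m,.012))
print("boardC",rect(s,box((P[...,2]>.006)&(P[...,2]<.018),200,352,195,265),.012))
b=box((H>105)&(H<125)&(S>120),205,282,200,260)
q=P[b>0]; print("blue",q[:,2].max(), len(q))
hi=q[q[:,2]>.055]; print(cv2.minAreaRect((hi[:,:2]*1000).astype(np.float32)))
q=P[(P[...,2]>.1)&(P[...,1]>0.)&(P[...,0]<.45)]; print("cab",q.min(0),q.max(0))
for n,(u0,u1,v0,v1) in dict(mug=(458,522,215,270),glue=(215,240,145,178)).items():
    q=P[v0:v1,u0:u1].reshape(-1,3);q=q[q[:,2]>.05];print(n,q.min(0),q.max(0))
E
```

```text
(342, 297) [ 0.5041 -0.1775  0.0154] [ 17 138 192]
(421, 301) [ 0.5004 -0.3541  0.0107] [ 56   9 203]
(342, 310) [ 0.4765 -0.1789 -0.0069] [ 15 112 160]
(275, 217) [ 0.6832 -0.0205  0.0115] [ 19  81 192]
(311, 229) [ 0.6545 -0.1042  0.0266] [ 60  37 146]
(292, 230) [ 0.6502 -0.0616  0.0313] [ 60  60 119]
(228, 345) [0.3934 0.0476 0.1672] [ 57  15 153]
(228, 157) [0.7987 0.0814 0.0896] [ 26 144 195]
(238, 217) [0.681  0.0644 0.0114] [ 18  84 189]
(216, 230) [0.6387 0.1023 0.0694] [116  92  97]
spacer [ 476.5 -176.9   99.4   59.6  -76. ]
spacerZ [ 475.  -178.2  102.    63.6  -76.2]
coverZ [ 498.8 -351.2  100.5   65.6  -74.4]
coverC [ 502.2 -351.7  100.8   59.3  -74.6]
case [ 655.  -102.1   98.4   61.4  -88.5]
caseC [ 652.8 -103.2   96.    61.3  -88.5]
board [657.3 -31.2 321.  144.4 -86.7]
boardC [654.9 -41.1 324.5 142.1 -82.5]
blue 1.3284368402611018 233
((539.010009765625, 4.0045318603515625), (360.7033386230469, 129.48660278320312), 26.187274932861328)
cab [1.72729934e-01 3.58987728e-05 1.56377463e-01] [0.44997082 0.18365046 0.49012458]
mug [ 0.40574195 -0.54752903  0.05003416] [ 0.67693429 -0.13368369  1.32843684]
glue [ 0.40574195 -0.13368369  0.05020767] [0.81561828 0.09777534 1.32843684]
```

```bash
python3 - <<'E'
import cv2
i=cv2.imread("pics/top0.png")
cv2.imwrite("pics/crop1.png",cv2.resize(i[195:270,200:350],None,fx=5,fy=5,interpolation=cv2.INTER_CUBIC))
E
```

```text
(no output)
```

View pics/crop1.png

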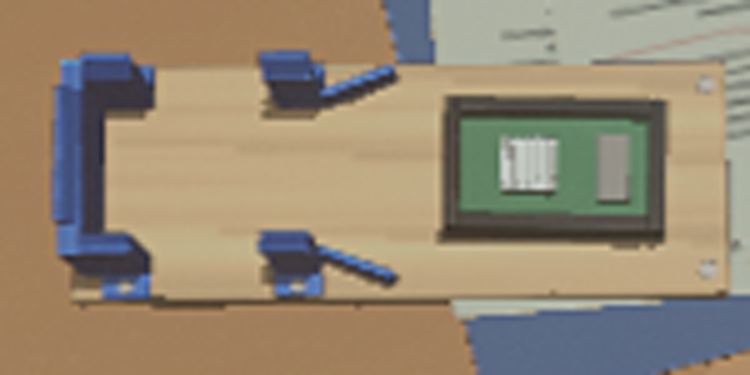

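The crop shows the board from (214,208) to (345,254) in full-image pixels, with the pocket opening right and the case lying nearly square before it at (288–333, 214–243). Next I fit the board's edges for the nest pose.

```bash
python3 - <<'E'
from m import *
s=np.load("top0.npy",allow_pickle=True).item(); P=pts(s)
g=cv2.cvtColor(s["image"],cv2.COLOR_RGB2LAB).astype(float)
hsv=cv2.cvtColor(s["image"],cv2.COLOR_RGB2HSV).astype(int)
for v in (204,206,207,208,209,212): print(v,hsv[v,270],hsv[v,300])
for v in (250,252,253,254,255,256,258): print(v,hsv[v,245],hsv[v,320])
for u in (340,343,344,345,346,348): print(u,hsv[220,u],hsv[240,u])
# sub-pixel edges: strongest V gradient
def edge(img,fixed,rng,vert):
    out=[]
    for f in fixed:
        l=(img[rng[0]:rng[1],f] if vert else img[f,rng[0]:rng[1]])
        d=np.abs(np.diff(l)); k=d.argmax(); w=d[max(k-1,0):k+2]; x=rng[0]+np.sum((np.arange(max(k-1,0),max(k-1,0)+len(w))+.5)*w)/w.sum()
        out.append((f,x) if vert else (x,f))
    return np.array(out)
S=hsv[...,1].astype(float)
def line(uv,z):
    p=ray(s,uv,z)[:,:2]*1000
    vx,vy,x,y=cv2.fitLine(p.astype(np.float32),cv2.DIST_HUBER,0,.01,.01).ravel()
    if abs(vx)>abs(vy): 
        a=np.degrees(np.arctan2(vy,vx))
    else:
        if vy<0: vx,vy=-vx,-vy
        a=np.degrees(np.arctan2(vy,vx))
    return np.round([x,y,a, np.abs((p-[x,y])@[-vy,vx]).mean()],2)
print("top",line(edge(S,list(range(232,250))+list(range(282,340)),(203,212),True),.012))
print("bot",line(edge(hsv[...,2].astype(float),list(range(236,252))+list(range(265,340)),(249,258),True),.012))
print("right",line(edge(S,range(212,250),(340,350),False),.012))
E
```

```text
204 [ 15 107 164] [ 40  21 179]
206 [ 15 110 163] [ 40  21 179]
207 [ 15 105 163] [ 39  20 175]
208 [ 22  69 177] [ 18  85 179]
209 [ 18  89 183] [ 18  82 183]
212 [126  51  70] [ 19  81 193]
250 [ 18  85 186] [ 18  82 192]
252 [ 18  85 184] [ 18  81 190]
253 [ 18  83 184] [ 18  86 181]
254 [ 18  84 163] [ 18  70 117]
255 [ 15 104  86] [ 43  22 185]
256 [ 15 114 154] [112  29 134]
258 [ 15 112 162] [109  81 133]
340 [ 20  73 192] [ 19  80 184]
343 [ 20  74 193] [ 18  79 183]
344 [ 19  80 192] [ 18  81 186]
345 [ 26  31 174] [ 17  82 147]
346 [ 44  19 175] [ 39  21 167]
348 [ 41  21 172] [ 40  21 179]
top [ 7.0574e+02 -4.4440e+01  9.1710e+01  3.3000e-01]
bot [598.7  -81.11  91.93   1.55]
right [ 6.5778e+02 -1.8133e+02  2.6500e+00  3.0000e-01]
```

```bash
cat > go.py <<'E'
import sys
from h import *
# usage: go.py x y z yaw  (m,deg) -> remaining shift in tool axes [units of 4cm], turn about tool z [units of 90deg]
def rep(x,y,z,yaw):
    s=telemetry.sense(); M=R.from_quat(s["tool_rot"]).as_matrix()
    yw=np.degrees(np.arctan2(M[1,0],M[0,0]))
    Y=np.radians(yaw); T=np.array([[np.cos(Y),np.sin(Y),0],[np.sin(Y),-np.cos(Y),0],[0,0,-1]])
    d=np.array([x,y,z])-s["tcp_pos"]
    rv=R.from_matrix(M.T@T).as_rotvec(degrees=True)/90
    print("t",round(s["t"],1),"tcp",s["tcp_pos"].round(4),"yaw",yw.round(1),"gap",round(s["finger_gap"],3),"gf",round(s["gripper_force"],1),"F",s["force"].round(1))
    print("shift now-frame",(M.T@d/.04).round(2),"target-frame",(T.T@d/.04).round(2),"turn",rv.round(3))
if __name__=="__main__": rep(*map(float,sys.argv[1:]))
E
python3 - <<'E'
from m import *
s=np.load("top0.npy",allow_pickle=True).item(); P=pts(s)
f=lambda u,v,z:(ray(s,[[200+u/5-.4,195+v/5-.4]],z)[0,:2]*1000).round(1)
a,b=f(395,70,.036),f(395,280,.036); print("flare tips",a,b,(a+b)/2)
print("bs foot",f(104,125,.012),f(104,225,.012),"board far corner",f(72,298,.012))
print("guide top corners",f(260,52,.085),f(260,232,.085),f(60,60,.085),f(60,255,.085))
m=box((P[...,2]>.14)&(P[...,2]<.2),150,310,270,420); q=P[m>0]; print("cab",q.min(0),q.max(0))
q=P[270:320,160:300].reshape(-1,3); q=q[(q[:,2]>.02)&(q[:,2]<.14)]; print("drawer",q.min(0),q.max(0))
E
python3 go.py .655 -.185 .12 92
```

```text
flare tips [697.6 -30. ] [601.9 -33.7] [649.75 -31.85]
bs foot [673.8 104.4] [627.3 101.8] board far corner [593.4 114.5]
guide top corners [693.   25.1] [613.7  21.4] [687.2 111.9] [601.5 106.9]
cab [ 0.28058753 -0.08325226  0.14002021] [0.48968093 0.18365046 0.17288163]
drawer [ 0.44794555 -0.05935474  0.02273152] [0.52931239 0.1855696  0.13992815]
t 0.1 tcp [ 0.2182 -0.585   0.2304] yaw 20.4 gap 1.0 gf 0.0 F [ 0.1  0.7 -0.5]
shift now-frame [13.72 -5.55  2.78] target-frame [ 9.61 11.26  2.76] turn [-0.001 -0.001 -0.795]
```

```bash
python3 -m crank '1 0 0 0 0 -.095;1 0 0 0 0 -.095;1 0 0 0 0 -.095;1 0 0 0 0 -.095;1 0 0 0 0 -.095' -0.4 20; python3 -m crank '1 0 0 0 0 -.095;1 0 0 0 0 -.095;1 0 0 0 0 -.095;0 0 0 0 0 -.035;0 0 0 0 0 0'; python3 go.py .6555 -.185 .12 92.3
```

```text
t: 0.6
tcp_pos: [0.3747, -0.4655, 0.2308]
tool_rot: [0.85, 0.527, 0.0, -0.0]
force: [0.5, -0.5, 0.2]
finger_gap: 0.297
gripper_force: 0.0
t: 1.1
tcp_pos: [0.4109, -0.3519, 0.2312]
tool_rot: [0.694, 0.72, -0.0, -0.0]
force: [0.0, -0.7, 0.8]
finger_gap: 0.303
gripper_force: 0.0
t 1.1 tcp [ 0.4109 -0.3519  0.2312] yaw 92.1 gap 0.303 gf 0.0 F [ 0.  -0.7  0.8]
shift now-frame [3.94 6.27 2.78] target-frame [3.92 6.28 2.78] turn [-0.    -0.    -0.002]
```

```bash
python3 -m crank '.5 .9 .2 0 0 0;.5 .9 .2 0 0 0;.6 .9 .4 0 0 0;.6 .9 .4 0 0 0;.6 .9 .5 0 0 0' >/dev/null; python3 -m crank '.6 .9 .5 0 0 0;.5 .88 .5 0 0 0;0 0 0 0 0 0;0 0 0 0 0 0;0 0 0 0 0 0'; python3 go.py .6555 -.185 .028 92.3
```

```text
t: 2.1
tcp_pos: [0.6558, -0.1901, 0.1236]
tool_rot: [0.695, 0.719, -0.0, 0.0]
force: [-0.2, -0.7, 0.7]
finger_gap: 0.304
gripper_force: 0.0
t 2.1 tcp [ 0.6558 -0.1901  0.1236] yaw 91.9 gap 0.304 gf 0.0 F [-0.2 -0.7  0.7]
shift now-frame [ 0.13 -0.    2.39] target-frame [ 0.13 -0.    2.39] turn [-0.     0.    -0.005]
```

```bash
python3 - <<'E'
from h import *
a=cam("top");save(a,"t1.png")
i=cv2.imread("pics/t1.png")
b=cam("side");save(b,"s1.png"); j=cv2.imread("pics/s1.png")
cv2.imwrite("pics/c2.png",np.hstack([cv2.resize(i[150:310,200:360],(400,400)),cv2.resize(j[160:320,220:380],(400,400))]))
E
```

```text
(no output)
```

View pics/c2.png

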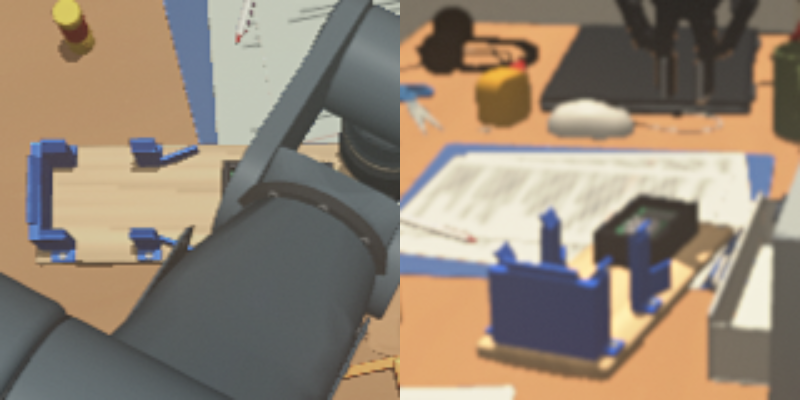

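The left half shows the arm behind the case. The right half shows the two fingers hanging at about (690,70), clear of the case at (645,225). Now descend and push.

```bash
python3 -m crank '0 0 .6 0 0 -.005;0 0 .6 0 0 0;0 0 .6 0 0 0;0 0 .5 0 0 0;0 0 .1 0 0 0' >/dev/null; python3 -m crank '.2 0 0 0 0 0;.2 0 0 0 0 0;.2 0 0 0 0 0;.2 0 0 0 0 0;0 0 0 0 0 0'; python3 go.py .6505 -.008 .028 92.3; python3 -m crank '.2 0 0 0 0 0;.2 0 0 0 0 0;.2 0 0 0 0 0;.2 0 0 0 0 0;.2 0 0 0 0 0'; python3 go.py .6505 -.008 .028 92.3
```

```text
t: 3.2
tcp_pos: [0.6556, -0.1554, 0.0285]
tool_rot: [0.691, 0.723, 0.0, 0.001]
force: [-0.5, 1.1, -0.7]
finger_gap: 0.301
gripper_force: 0.0
t 3.2 tcp [ 0.6556 -0.1554  0.0285] yaw 92.5 gap 0.301 gf 0.0 F [-0.5  1.1 -0.7]
shift now-frame [3.69 0.03 0.01] target-frame [3.69 0.02 0.01] turn [0.001 0.    0.003]
t: 3.7
tcp_pos: [0.6533, -0.1162, 0.0274]
tool_rot: [0.692, 0.722, -0.0, 0.0]
force: [0.3, -4.6, 3.1]
finger_gap: 0.3
gripper_force: 1.8
t 3.7 tcp [ 0.6533 -0.1162  0.0274] yaw 92.4 gap 0.3 gf 1.8 F [ 0.3 -4.6  3.1]
shift now-frame [ 2.7   0.05 -0.02] target-frame [ 2.7   0.04 -0.02] turn [0.    0.    0.002]
```

```bash
python3 -m crank '.2 0 0 0 0 0;.2 0 0 0 0 0;.2 0 0 0 0 0;.2 0 0 0 0 0;.2 0 0 0 0 0'|grep -E 'tcp|^force'; python3 -m crank '.2 0 0 0 0 0;.2 0 0 0 0 0;.2 0 0 0 0 0;.1 0 0 0 0 0;.1 0 0 0 0 0'|grep -E 'tcp|^force'; python3 go.py .6505 -.008 .028 92.3
```

```text
tcp_pos: [0.6514, -0.076, 0.0272]
force: [0.3, -3.9, 2.8]
tcp_pos: [0.65, -0.0443, 0.0272]
force: [-0.1, -3.6, 2.0]
t 4.7 tcp [ 0.65   -0.0443  0.0272] yaw 92.5 gap 0.299 gf 1.7 F [-0.1 -3.6  2. ]
shift now-frame [ 0.91  0.05 -0.02] target-frame [ 0.91  0.05 -0.02] turn [-0.    -0.     0.002]
```

```bash
python3 - <<'E'
from h import *
i=cam("top")["image"][...,::-1]; j=cam("side")["image"][...,::-1]
cv2.imwrite("pics/c3.png",np.hstack([cv2.resize(i[170:290,200:320],(400,400)),cv2.resize(j[200:320,240:360],(400,400))]))
E
```

```text
(no output)
```

View pics/c3.png

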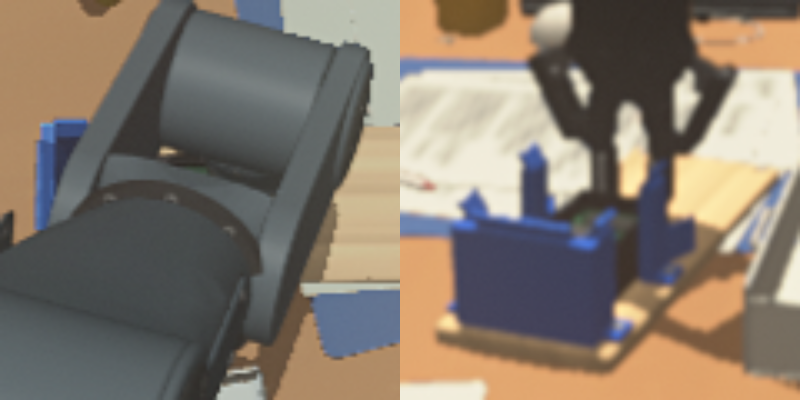

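The side half shows the case entering the pocket squarely between the guides, with the fingers behind it at (600–660, 180) and the linkage knuckles above the guides.

```bash
python3 -m crank '.12 0 0 0 0 0;.12 0 0 0 0 0;.12 0 0 0 0 0;.12 0 0 0 0 0;.12 0 0 0 0 0'|grep -E 'tcp|^force'; python3 -m crank '.06 0 0 0 0 0;.06 0 0 0 0 0;.06 0 0 0 0 0;.03 0 0 0 0 0;.03 0 0 0 0 0'|grep -E 'tcp|^force'; python3 go.py .6505 -.008 .028 92.3
```

```text
tcp_pos: [0.6488, -0.0201, 0.027]
force: [-0.2, -1.7, -1.5]
tcp_pos: [0.6487, -0.0111, 0.0272]
force: [0.6, -1.6, -1.4]
t 5.8 tcp [ 0.6487 -0.0111  0.0272] yaw 92.4 gap 0.301 gf 0.7 F [ 0.6 -1.6 -1.4]
shift now-frame [ 0.08  0.05 -0.02] target-frame [ 0.08  0.05 -0.02] turn [-0.    -0.     0.002]
```

```bash
for k in 1 2; do :; done; python3 -m crank '.05 0 0 0 0 0;.05 0 0 0 0 0;.03 0 0 0 0 0;0 0 0 0 0 0;0 0 0 0 0 0'|grep -E 'tcp|^force'; python3 -m crank '.03 0 0 0 0 0;.03 0 0 0 0 0;.03 0 0 0 0 0;0 0 0 0 0 0;0 0 0 0 0 0'|grep -E 'tcp|^force'
```

```text
tcp_pos: [0.6487, -0.0106, 0.0273]
force: [-0.9, -13.9, -2.0]
tcp_pos: [0.6488, -0.0106, 0.0275]
force: [-2.8, -24.3, -1.7]
```

Contact with the back stop is clear: the arm stalled at y = -0.0106 while the force rose to 24 N. Backing off and going to the spacer.

```bash
python3 -m crank '-.3 0 0 0 0 0;-.5 0 0 0 0 0;-.8 0 -.5 0 0 0;-.8 0 -.8 0 0 0;-.8 0 -.8 0 0 0'|grep -E 'tcp|^force'; python3 -m crank '-.8 0 -.8 0 0 -.06;-.4 -.8 -.5 0 0 -.06;0 -.8 0 0 0 0;0 -.8 0 0 0 0;0 -.6 0 0 0 0' 1|grep -E 'tcp|^force';  python3 go.py .4763 -.1775 .05 104
```

```text
tcp_pos: [0.6535, -0.1306, 0.1118]
force: [0.7, -0.3, -0.3]
tcp_pos: [0.5382, -0.2024, 0.1638]
force: [-0.3, -0.2, -0.1]
t 7.8 tcp [ 0.5382 -0.2024  0.1638] yaw 103.2 gap 0.998 gf 0.0 F [-0.3 -0.2 -0.1]
shift now-frame [ 0.96 -1.37  2.85] target-frame [ 0.98 -1.35  2.84] turn [ 0.    -0.001 -0.009]
```

```bash
python3 -m crank '.4 -.4 .2 0 0 -.009;.4 -.5 .4 0 0 0;.16 -.4 .8 0 0 0;0 0 .8 0 0 0;0 0 .4 0 0 0'|grep -E 'tcp|^force';python3 -m crank '0 0 0 0 0 0;0 0 0 0 0 0;0 0 0 0 0 0;0 0 0 0 0 0;0 0 0 0 0 0'|grep -E 'tcp|^force';  python3 go.py .4763 -.1775 -.002 104; python3 - <<'E'
from h import *
s=cam("top");np.save("t3.npy",s,allow_pickle=True);i=s["image"][...,::-1]; j=cam("side")["image"][...,::-1]
cv2.imwrite("pics/c4.png",np.hstack([cv2.resize(i[190:350,200:360],(400,400),interpolation=2),cv2.resize(i[195:265,205:275],(400,400),interpolation=2)]))
E
```

```text
tcp_pos: [0.4791, -0.1766, 0.0578]
force: [-0.1, 0.3, 0.5]
tcp_pos: [0.481, -0.178, 0.0602]
force: [0.6, -0.1, -0.1]
t 8.8 tcp [ 0.481  -0.178   0.0602] yaw 104.1 gap 0.998 gf 0.0 F [ 0.6 -0.1 -0.1]
shift now-frame [ 0.04 -0.11  1.56] target-frame [ 0.04 -0.11  1.56] turn [0.001 0.001 0.001]
```

View pics/c4.png

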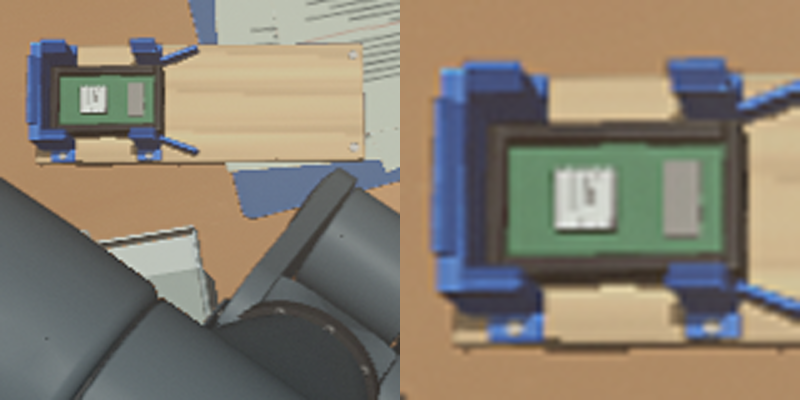

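The case sits square in the pocket. Its rim spans (221–265, 216–242) in full-image pixels, with the near face level with the mouth guides. I'll measure it and grasp the spacer.

```bash
python3 - <<'E'
from m import *
s=np.load("t3.npy",allow_pickle=True).item(); P=pts(s)
f=lambda u,v,z:(ray(s,[[205+u*.175-.4,195+v*.175-.4]],z)[0,:2]*1000).round(1)
print("near face",f(346,200,.042),"top edge",f(160,124,.042),f(260,122,.042),"bot edge",f(180,275,.042))
hsv=cv2.cvtColor(s["image"],cv2.COLOR_RGB2HSV).astype(int)
g=box((hsv[...,0]>60)&(hsv[...,0]<90)&(hsv[...,1]>60),215,275,210,250)
print("pcb",rect(s,g,.025))
s0=np.load("top0.npy",allow_pickle=True).item(); hsv=cv2.cvtColor(s0["image"],cv2.COLOR_RGB2HSV).astype(int)
print("pcb0",rect(s0,box((hsv[...,0]>60)&(hsv[...,0]<90)&(hsv[...,1]>60),280,345,205,250),.025))
E
python3 -m crank '.04 -.11 .3 0 0 0;0 0 .4 0 0 0;0 0 .4 0 0 0;0 0 .3 0 0 0;0 0 .16 0 0 0'|grep -E 'tcp|^force';python3 -m crank '0 0 0 0 0 0;0 0 0 0 0 0;0 0 0 0 0 0;0 0 0 0 0 0;0 0 0 0 0 0' ; python3 go.py .4763 -.1775 -.002 104
```

```text
near face [647.5  -2.3] top edge [675.9  72. ] [677.7  32.8] bot edge [616.1  61.1]
pcb [649.6  52.   82.4  39.1 -88.5]
pcb0 [ 657.1 -101.8   81.3   41.4  -88.5]
tcp_pos: [0.4755, -0.1772, -0.004]
force: [-0.3, 0.0, -0.5]
t: 9.9
tcp_pos: [0.476, -0.1774, -0.0026]
tool_rot: [0.615, 0.788, 0.0, 0.0]
force: [-0.6, -0.5, -0.3]
finger_gap: 1.001
gripper_force: 0.0
t 9.9 tcp [ 0.476  -0.1774 -0.0026] yaw 104.1 gap 1.001 gf 0.0 F [-0.6 -0.5 -0.3]
shift now-frame [-0.    0.01 -0.02] target-frame [-0.    0.01 -0.02] turn [0.    0.    0.001]
```

```bash
python3 -m crank '0 0 0 0 0 0;0 0 0 0 0 0;0 0 0 0 0 0;0 0 0 0 0 0;0 0 0 0 0 0' 0.2 30|tail -3;python3 -m crank '0 0 0 0 0 0;0 0 0 0 0 0;0 0 0 0 0 0;0 0 0 0 0 0;0 0 0 0 0 0' ; python3 go.py .4763 -.1775 .15 104
```

```text
force: [-0.7, 0.3, 5.1]
finger_gap: 0.694
gripper_force: 32.5
t: 10.9
tcp_pos: [0.4759, -0.1774, -0.0027]
tool_rot: [0.615, 0.788, 0.0, 0.0]
force: [-0.1, 0.7, 5.4]
finger_gap: 0.692
gripper_force: 32.5
t 10.9 tcp [ 0.4759 -0.1774 -0.0027] yaw 104.1 gap 0.692 gf 32.5 F [-0.1  0.7  5.4]
shift now-frame [-0.01  0.01 -3.82] target-frame [-0.01  0.01 -3.82] turn [0.    0.    0.001]
```

```bash
python3 -m crank '0 0 -.3 0 0 0;0 0 -.6 0 0 0;0 0 -.8 0 0 0;0 0 -.8 0 0 0;0 .3 -.8 0 0 .04'|grep -E 'tcp|^force|gap';python3 -m crank '0 .7 -.6 0 0 .045;0 .8 0 0 0 .045;0 .8 0 0 0 0;0 .8 0 0 0 0;0 .5 0 0 0 0'|tail -3 ; python3 go.py .647 .0490 .145 92.4
```

```text
tcp_pos: [0.4854, -0.1737, 0.13]
force: [0.5, -0.8, -1.5]
finger_gap: 0.695
force: [0.2, -0.3, -1.0]
finger_gap: 0.692
gripper_force: 33.4
t 11.9 tcp [ 0.6326 -0.1619  0.1533] yaw 92.4 gap 0.692 gf 33.4 F [ 0.2 -0.3 -1. ]
shift now-frame [5.25 0.58 0.21] target-frame [5.25 0.58 0.21] turn [ 0.001  0.    -0.   ]
```

```bash
python3 -m crank '.5 .2 0 0 0 0;.8 .2 0 0 0 0;.8 .18 0 0 0 0;.8 0 0 0 0 0;.8 0 0 0 0 0'|grep -E 'tcp|^force|gap';python3 -m crank '.8 0 0 0 0 0;.5 0 .2 0 0 0;.2 0 0 0 0 0;0 0 0 0 0 0;0 0 0 0 0 0'|tail -3 ; python3 go.py .647 .0485 .08 92.4; python3 - <<'E'
from h import *
i=cam("top")["image"][...,::-1]; j=cam("side")["image"][...,::-1]
cv2.imwrite("pics/c5.png",np.hstack([cv2.resize(i[170:290,190:310],(400,400)),cv2.resize(j[200:320,240:360],(400,400))]))
E
```

```text
tcp_pos: [0.6471, -0.0121, 0.1527]
force: [0.9, -0.7, -0.6]
finger_gap: 0.696
force: [0.8, 0.5, -0.4]
finger_gap: 0.695
gripper_force: 33.4
t 12.9 tcp [0.6455 0.0456 0.1452] yaw 92.3 gap 0.695 gf 33.4 F [ 0.8  0.5 -0.4]
shift now-frame [0.07 0.04 1.63] target-frame [0.07 0.04 1.63] turn [ 0.     0.    -0.001]
```

View pics/c5.png

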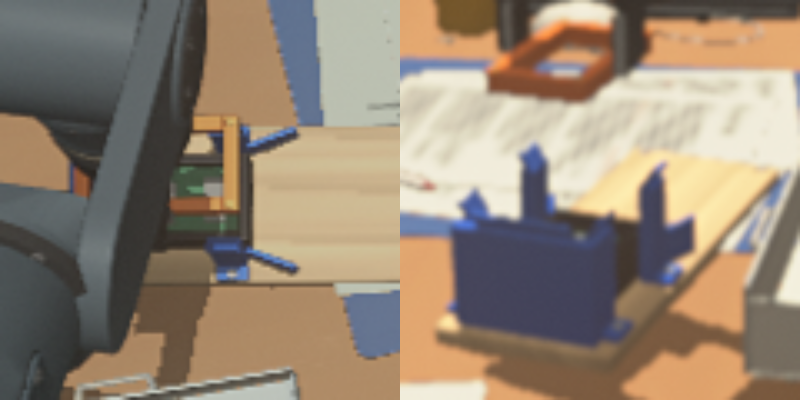

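The spacer hangs level and aligned above the pocket: its frame is at (245,165) in the left half and (555,60) in the right. Lowering in steps.

```bash
python3 -m crank '.04 .04 .3 0 0 0;0 0 .5 0 0 0;0 0 .5 0 0 0;0 0 .3 0 0 0;0 0 .1 0 0 0'|grep -E 'tcp|^force|gap';python3 -m crank '0 0 .15 0 0 0;0 0 .15 0 0 0;0 0 .15 0 0 0;0 0 .1 0 0 0;0 0 .1 0 0 0'|grep -E 'tcp|^force|gap' ; python3 go.py .647 .0485 .0395 92.4
```

```text
tcp_pos: [0.6457, 0.0477, 0.0748]
force: [0.0, -0.8, -1.3]
finger_gap: 0.697
tcp_pos: [0.647, 0.0482, 0.0508]
force: [-0.7, -0.1, -1.7]
finger_gap: 0.694
t 14.0 tcp [0.647  0.0482 0.0508] yaw 92.4 gap 0.694 gf 33.4 F [-0.7 -0.1 -1.7]
shift now-frame [0.01 0.   0.28] target-frame [0.01 0.   0.28] turn [ 0.  0. -0.]
```

```bash
python3 -m crank '0 0 .1 0 0 0;0 0 .1 0 0 0;.03 0 0 0 0 0;.03 0 0 0 0 0;0 0 0 0 0 0'|grep -E 'tcp|^force|gap';python3 -m crank '.03 0 0 0 0 0;.02 0 0 0 0 0;0 0 0 0 0 0;0 0 0 0 0 0;0 0 0 0 0 0'|grep -E 'tcp|^force|gap' ; python3 go.py .647 .0485 .0395 92.4
```

```text
tcp_pos: [0.6469, 0.0508, 0.0431]
force: [0.1, 0.6, -0.0]
finger_gap: 0.696
tcp_pos: [0.6467, 0.0525, 0.0429]
force: [0.0, -0.6, -0.5]
finger_gap: 0.69
t 15.0 tcp [0.6467 0.0525 0.0429] yaw 92.4 gap 0.69 gf 33.4 F [ 0.  -0.6 -0.5]
shift now-frame [-0.1   0.    0.09] target-frame [-0.1   0.    0.09] turn [ 0.     0.    -0.001]
```

```bash
python3 -m crank '.03 0 0 0 0 0;0 0 0 0 0 0;.03 0 0 0 0 0;0 0 0 0 0 0;0 0 0 0 0 0'|grep -E 'tcp|^force|gap';python3 -m crank '.03 0 0 0 0 0;0 0 0 0 0 0;0 0 0 0 0 0;0 0 0 0 0 0;0 0 0 0 0 0'|grep -E 'tcp|^force|gap'
```

```text
tcp_pos: [0.6467, 0.0529, 0.043]
force: [-0.6, -7.6, -1.2]
finger_gap: 0.699
tcp_pos: [0.6467, 0.053, 0.043]
force: [-1.4, -10.5, -0.0]
finger_gap: 0.692
```

```bash
python3 -m crank '-.04 0 .03 0 0 0;0 0 .03 0 0 0;0 0 .02 0 0 0;0 0 0 0 0 0;0 0 0 0 0 0'|grep -E 'tcp|^force|gap';python3 -m crank '0 0 .02 0 0 0;0 0 0 0 0 0;0 0 .02 0 0 0;0 0 0 0 0 0;0 0 0 0 0 0'|grep -E 'tcp|^force|gap'
```

```text
tcp_pos: [0.6472, 0.0529, 0.0403]
force: [-0.2, -6.7, 1.0]
finger_gap: 0.691
tcp_pos: [0.6474, 0.0529, 0.0394]
force: [-0.6, -6.8, 4.8]
finger_gap: 0.693
```

```bash
python3 -m crank '-.03 0 0 0 0 0;0 0 0 0 0 0;0 0 0 0 0 0;0 0 0 0 0 0;0 0 0 0 0 0' - 20|grep -E 'tcp|^force|gap';for o in 0.40 0.44; do :; done
python3 -m crank '0 0 0 0 0 0;0 0 0 0 0 0;0 0 0 0 0 0;0 0 0 0 0 0;0 0 0 0 0 0' 0.39|grep -E '^force|gap|gripper'
python3 -m crank '0 0 0 0 0 0;0 0 0 0 0 0;0 0 0 0 0 0;0 0 0 0 0 0;0 0 0 0 0 0' 0.42|grep -E '^force|gap|gripper'
python3 -m crank '0 0 0 0 0 0;0 0 0 0 0 0;0 0 0 0 0 0;0 0 0 0 0 0;0 0 0 0 0 0' 0.47|grep -E '^force|gap|gripper'
python3 -m crank '0 0 0 0 0 0;0 0 0 0 0 0;0 0 0 0 0 0;0 0 0 0 0 0;0 0 0 0 0 0' 0.65|grep -E '^force|gap|gripper'
```

```text
tcp_pos: [0.6474, 0.0529, 0.0394]
force: [-1.5, -3.5, 6.0]
finger_gap: 0.695
force: [-0.8, -4.8, 5.7]
finger_gap: 0.699
gripper_force: 23.2
force: [0.7, -0.3, 0.7]
finger_gap: 0.713
gripper_force: 0.4
force: [0.4, -0.6, -0.5]
finger_gap: 0.738
gripper_force: 0.0
force: [-0.5, -0.4, -0.5]
finger_gap: 0.828
gripper_force: 0.0
```

```bash
python3 -m crank '0 0 -.2 0 0 0;0 0 -.5 0 0 0;0 0 -.8 0 0 0;0 0 -.8 0 0 0;0 0 -.5 0 0 0'|grep -E 'tcp|^force';python3 -m crank '-.5 0 0 0 0 0;-1 0 0 0 0 0;-1 0 0 0 0 0;-1 0 0 0 0 0;-1 0 0 0 0 -.05' 1|grep -E 'tcp|^force';python3 -m crank '-1 0 0 0 0 -.05;-1 -.8 0 0 0 -.045;-1 -1 0 0 0 0;-1 -1 0 0 0 0;-.6 -.8 0 0 0 0' |grep -E 'tcp|^force';python3 go.py .501 -.3515 .05 105.4
python3 - <<'E'
from h import *
s=cam("top");np.save("t4.npy",s,allow_pickle=True);i=s["image"][...,::-1]
cv2.imwrite("pics/c6.png",np.hstack([cv2.resize(i[190:350,200:360],(400,400),interpolation=2),cv2.resize(i[195:265,205:275],(400,400),interpolation=2)]))
E
```

```text
tcp_pos: [0.6479, 0.0533, 0.1534]
force: [0.5, -0.2, -0.4]
tcp_pos: [0.654, -0.1279, 0.1509]
force: [0.8, -0.2, 0.5]
tcp_pos: [0.561, -0.3322, 0.1509]
force: [-0.4, -0.9, -0.0]
t 21.0 tcp [ 0.561  -0.3322  0.1509] yaw 105.3 gap 1.001 gf 0.0 F [-0.4 -0.9 -0. ]
shift now-frame [-0.06 -1.58  2.52] target-frame [-0.07 -1.57  2.52] turn [ 0.     0.001 -0.001]
```

View pics/c6.png

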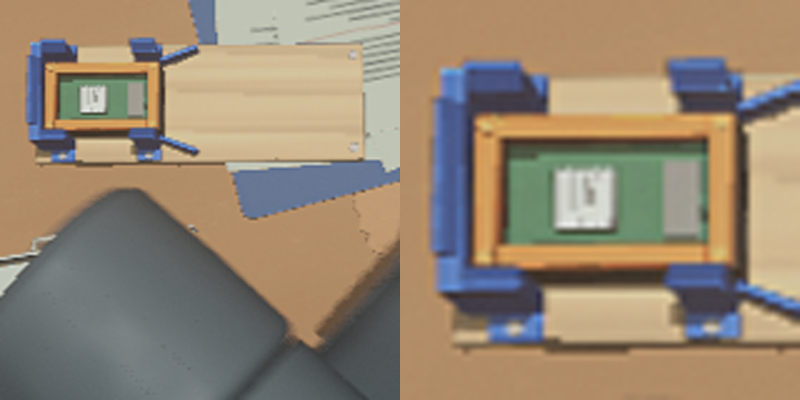

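The spacer sits flat and square on the case, spanning (218–263 × 215–242) in full-image pixels. Now the cover.

```bash
python3 -m crank '-.06 -.5 .2 0 0 0;0 -.6 .4 0 0 0;0 -.48 .8 0 0 0;0 0 .8 0 0 0;0 0 .3 0 0 0'|grep -E 'tcp|^force';python3 -m crank '0 0 .4 0 0 0;0 0 .3 0 0 0;0 0 .2 0 0 0;0 0 0 0 0 0;0 0 0 0 0 0'|grep -E 'tcp|^force';python3 go.py .501 -.3515 -.0022 105.4
```

```text
tcp_pos: [0.4999, -0.3472, 0.048]
force: [-0.8, 1.0, 0.2]
tcp_pos: [0.5022, -0.3485, 0.0145]
force: [-0.1, 0.4, -0.7]
t 22.1 tcp [ 0.5022 -0.3485  0.0145] yaw 105.4 gap 1.001 gf 0.0 F [-0.1  0.4 -0.7]
shift now-frame [-0.06 -0.05  0.42] target-frame [-0.06 -0.05  0.42] turn [0. 0. 0.]
```

```bash
python3 -m crank '-.06 -.05 .2 0 0 0;0 0 .2 0 0 0;0 0 .02 0 0 0;0 0 0 0 0 0;0 0 0 0 0 0'|grep -E 'tcp|^force';python3 -m crank '0 0 0 0 0 0;0 0 0 0 0 0;0 0 0 0 0 0;0 0 0 0 0 0;0 0 0 0 0 0' 0.2 35|grep -E 'tcp|^force|grip|gap';python3 -m crank '0 0 0 0 0 0;0 0 0 0 0 0;0 0 -.1 0 0 0;0 0 -.3 0 0 0;0 0 -.6 0 0 0'|grep -E 'tcp|^force|grip|gap';python3 -m crank '0 0 -.8 0 0 0;0 0 -.8 0 0 0;0 0 -.8 0 0 0;0 .3 -.6 0 0 .05;0 .7 -.2 0 0 .05'|grep -E 'tcp|^force|gap';python3 -m crank '0 .8 0 0 0 .045;0 .8 0 0 0 0;0 .5 0 0 0 0;0 0 0 0 0 0;0 0 0 0 0 0'|grep -E 'tcp|^force|gap'; python3 go.py .647 .0475 .16 92.4
```

```text
tcp_pos: [0.5004, -0.3512, -0.0027]
force: [-0.4, -0.1, 0.3]
tcp_pos: [0.5007, -0.3514, -0.0022]
force: [-0.5, 0.7, 3.6]
finger_gap: 0.691
gripper_force: 39.5
tcp_pos: [0.4988, -0.3498, 0.036]
force: [-0.2, -1.3, -1.7]
finger_gap: 0.69
gripper_force: 38.9
tcp_pos: [0.5389, -0.3437, 0.1689]
force: [1.0, -0.1, -1.6]
finger_gap: 0.688
tcp_pos: [0.6224, -0.3363, 0.1648]
force: [-0.1, -0.9, -1.2]
finger_gap: 0.69
t 24.6 tcp [ 0.6224 -0.3363  0.1648] yaw 92.4 gap 0.69 gf 38.9 F [-0.1 -0.9 -1.2]
shift now-frame [9.56 1.02 0.13] target-frame [9.56 1.02 0.12] turn [-0.001 -0.001 -0.   ]
```

```bash
python3 -m crank '.5 .2 0 0 0 0;.9 .2 0 0 0 0;.9 .2 0 0 0 0;.9 .2 0 0 0 0;.9 .2 0 0 0 0'|grep -E 'tcp|^force|gap';python3 -m crank '.9 0 0 0 0 0;.9 0 0 0 0 0;.9 0 0 0 0 0;.9 0 0 0 0 0;.9 0 0 0 0 0'|grep -E 'tcp|^force|gap';python3 -m crank '.6 0 .1 0 0 0;.2 0 .1 0 0 0;0 0 0 0 0 0;0 0 0 0 0 0;0 0 0 0 0 0'|grep -E 'tcp|^force|gap';python3 go.py .647 .0480 .085 92.4
```

```text
tcp_pos: [0.6552, -0.1693, 0.1654]
force: [-0.4, 0.1, -1.5]
finger_gap: 0.698
tcp_pos: [0.6473, 0.0103, 0.1655]
force: [0.2, 1.6, -0.8]
finger_gap: 0.693
tcp_pos: [0.648, 0.0387, 0.1575]
force: [0.5, 0.6, -2.1]
finger_gap: 0.694
t 26.1 tcp [0.648  0.0387 0.1575] yaw 92.2 gap 0.694 gf 38.9 F [ 0.5  0.6 -2.1]
shift now-frame [ 0.23 -0.02  1.81] target-frame [ 0.23 -0.01  1.81] turn [ 0.     0.    -0.002]
```

```bash
python3 -m crank '.15 0 .2 0 0 -.002;.08 -.02 .3 0 0 0;0 0 .5 0 0 0;0 0 .5 0 0 0;0 0 .3 0 0 0'|grep -E 'tcp|^force|gap';python3 -m crank '0 0 .15 0 0 0;0 0 .15 0 0 0;0 0 .1 0 0 0;0 0 .1 0 0 0;0 0 0 0 0 0'|grep -E 'tcp|^force|gap';python3 go.py .647 .0525 .0572 92.4
```

```text
tcp_pos: [0.645, 0.0496, 0.0826]
force: [0.5, 0.6, -1.3]
finger_gap: 0.695
tcp_pos: [0.6465, 0.0495, 0.0652]
force: [0.5, -0.4, -2.0]
finger_gap: 0.693
t 27.1 tcp [0.6465 0.0495 0.0652] yaw 92.5 gap 0.693 gf 38.9 F [ 0.5 -0.4 -2. ]
shift now-frame [0.07 0.02 0.2 ] target-frame [0.07 0.01 0.2 ] turn [-0.    -0.     0.001]
```

```bash
python3 -m crank '0 0 .1 0 0 0;0 0 .1 0 0 0;.05 0 0 0 0 0;.03 0 0 0 0 0;0 0 0 0 0 0'|grep -E 'tcp|^force|gap';python3 -m crank '.03 0 0 0 0 0;0 0 0 0 0 0;.03 0 0 0 0 0;0 0 0 0 0 0;0 0 0 0 0 0'|grep -E 'tcp|^force|gap';python3 -m crank '.03 0 0 0 0 0;0 0 0 0 0 0;0 0 0 0 0 0;0 0 0 0 0 0;0 0 0 0 0 0'|grep -E 'tcp|^force|gap'
```

```text
tcp_pos: [0.6465, 0.053, 0.0574]
force: [0.4, -0.7, -2.3]
finger_gap: 0.695
tcp_pos: [0.6465, 0.0537, 0.0575]
force: [-0.8, -5.0, -0.4]
finger_gap: 0.693
tcp_pos: [0.6465, 0.0538, 0.0576]
force: [-0.3, -8.9, -0.4]
finger_gap: 0.687
```

```bash
python3 -m crank '-.03 0 .03 0 0 0;0 0 .03 0 0 0;0 0 .02 0 0 0;0 0 0 0 0 0;0 0 0 0 0 0'|grep -E 'tcp|^force|gap';python3 -m crank '0 0 .02 0 0 0;0 0 0 0 0 0;0 0 .01 0 0 0;0 0 0 0 0 0;0 0 0 0 0 0'|grep -E 'tcp|^force|gap'
```

```text
tcp_pos: [0.647, 0.0537, 0.0547]
force: [-0.3, -6.1, 1.6]
finger_gap: 0.694
tcp_pos: [0.6471, 0.0538, 0.0539]
force: [-1.0, -5.9, 3.3]
finger_gap: 0.693
```

Seated, with about 3 N of upward force at the expected height. Releasing gently.

```bash
python3 -m crank '-.03 0 .01 0 0 0;0 0 0 0 0 0;0 0 0 0 0 0;0 0 0 0 0 0;0 0 0 0 0 0' - 20|grep -E 'tcp|^force|gap'
python3 -m crank '0 0 0 0 0 0;0 0 0 0 0 0;0 0 0 0 0 0;0 0 0 0 0 0;0 0 0 0 0 0' 0.39|grep -E '^force|gap|gripper'
python3 -m crank '0 0 0 0 0 0;0 0 0 0 0 0;0 0 0 0 0 0;0 0 0 0 0 0;0 0 0 0 0 0' 0.42|grep -E '^force|gap|gripper'
python3 -m crank '0 0 0 0 0 0;0 0 0 0 0 0;0 0 0 0 0 0;0 0 0 0 0 0;0 0 0 0 0 0' 0.47|grep -E '^force|gap|gripper'
python3 -m crank '0 0 0 0 0 0;0 0 0 0 0 0;0 0 0 0 0 0;0 0 0 0 0 0;0 0 0 0 0 0' 0.65|grep -E '^force|gap|gripper'
python3 -m crank '0 0 -.2 0 0 0;0 0 -.5 0 0 0;0 0 -.8 0 0 0;0 0 -.8 0 0 0;0 0 -.5 0 0 0'|grep -E 'tcp|^force'
python3 -m crank '-.5 0 0 0 0 0;-.8 0 0 0 0 0;-.8 0 0 0 0 0;-.5 0 0 0 0 0;0 0 0 0 0 0' -0.4|grep -E 'tcp|^force'; python3 go.py .6505 -.04 .03 92.4
```

```text
tcp_pos: [0.6472, 0.0538, 0.0539]
force: [-1.2, -3.6, 5.1]
finger_gap: 0.69
force: [-0.4, -3.1, 6.7]
finger_gap: 0.695
gripper_force: 24.6
force: [1.2, 1.3, 0.9]
finger_gap: 0.706
gripper_force: 0.5
force: [0.7, 0.1, 0.5]
finger_gap: 0.738
gripper_force: 0.0
force: [-0.5, 0.5, 0.2]
finger_gap: 0.826
gripper_force: 0.0
tcp_pos: [0.6476, 0.0538, 0.1678]
force: [0.7, 0.1, -0.1]
tcp_pos: [0.6514, -0.0529, 0.165]
force: [0.2, 0.9, 0.8]
t 33.0 tcp [ 0.6514 -0.0529  0.165 ] yaw 92.3 gap 0.299 gf 0.0 F [0.2 0.9 0.8]
shift now-frame [ 0.32 -0.01  3.37] target-frame [ 0.32 -0.01  3.37] turn [ 0.001  0.    -0.001]
```

```bash
python3 -m crank '0 0 .6 0 0 0;0 0 .8 0 0 0;0 0 .8 0 0 0;0 0 .8 0 0 0;0 0 .35 0 0 0'|grep -E 'tcp|^force'; python3 -m crank '.2 0 0 0 0 0;.2 0 0 0 0 0;.2 0 0 0 0 0;.2 0 0 0 0 0;0 0 0 0 0 0'|grep -E 'tcp|^force'; python3 go.py .6487 -.0106 .03 92.4
```

```text
tcp_pos: [0.6487, -0.0482, 0.0275]
force: [-0.8, 0.8, 0.5]
tcp_pos: [0.65, -0.0164, 0.0318]
force: [0.3, -0.8, -0.7]
t 34.0 tcp [ 0.65   -0.0164  0.0318] yaw 92.6 gap 0.297 gf 0.0 F [ 0.3 -0.8 -0.7]
shift now-frame [ 0.15 -0.03  0.05] target-frame [ 0.15 -0.03  0.05] turn [0.001 0.    0.003]
```

```bash
python3 -m crank '.05 0 0 0 0 0;.05 0 0 0 0 0;.03 0 0 0 0 0;.02 0 0 0 0 0;0 0 0 0 0 0'|grep -E 'tcp|^force'; python3 -m crank '.04 0 0 0 0 0;.03 0 0 0 0 0;0 0 0 0 0 0;0 0 0 0 0 0;0 0 0 0 0 0'|grep -E 'tcp|^force'
```

```text
tcp_pos: [0.6492, -0.0121, 0.0304]
force: [-0.3, 0.4, 0.8]
tcp_pos: [0.6493, -0.0105, 0.0305]
force: [-0.3, -4.7, -0.6]
```

Contact came at the same y as before, so everything is home. A touch more force, then back off, clear the view and look.

```bash
python3 -m crank '.05 0 0 0 0 0;.03 0 0 0 0 0;0 0 0 0 0 0;0 0 0 0 0 0;-.1 0 0 0 0 0'|grep -E 'tcp|^force'; python3 -m crank '-.2 0 0 0 0 0;-.4 0 0 0 0 0;-.8 0 -.5 0 0 0;-.8 0 -.8 0 0 0;-.8 0 -.8 0 0 0'|grep -E 'tcp|^force'; python3 -m crank '-1 0 -.8 0 0 0;-1 -.5 -.5 0 0 0;-1 -.5 0 0 0 0;-.8 -.3 0 0 0 0;0 0 0 0 0 0'|grep -E 'tcp|^force'; python3 - <<'E'
from m import *
s=cam("top");i=s["image"][...,::-1]; b=cam("side"); j=b["image"][...,::-1]
cv2.imwrite("pics/c7.png",np.hstack([cv2.resize(i[195:265,205:275],(400,400),interpolation=2),cv2.resize(j[220:320,240:340],(400,400),interpolation=2)]))
cv2.imwrite("pics/full.png",np.hstack([i,j])[:, :, :] if 0 else i)
hsv=cv2.cvtColor(s["image"],cv2.COLOR_RGB2HSV).astype(int)
m=box((hsv[...,1]<50)&(hsv[...,2]>110),212,272,205,250); print("cover",rect(s,m,.072))
s0=np.load("top0.npy",allow_pickle=True).item()
for n,(u0,u1,v0,v1) in dict(glue=(215,240,145,180),usb=(150,180,255,275),eraser=(460,482,295,325),mug=(455,522,215,270)).items():
    print(n,np.abs(s["image"][v0:v1,u0:u1].astype(int)-s0["image"][v0:v1,u0:u1]).mean().round(2))
E
```

```text
tcp_pos: [0.6492, -0.0111, 0.0305]
force: [0.1, 0.1, 0.0]
tcp_pos: [0.654, -0.1313, 0.1148]
force: [0.4, -0.0, -0.3]
tcp_pos: [0.6077, -0.2889, 0.1663]
force: [0.5, 0.8, -0.8]
cover [656.   52.4 100.3  77.8 -87.5]
glue 17.29
usb 16.67
eraser 15.65
mug 13.45
```

View pics/c7.png

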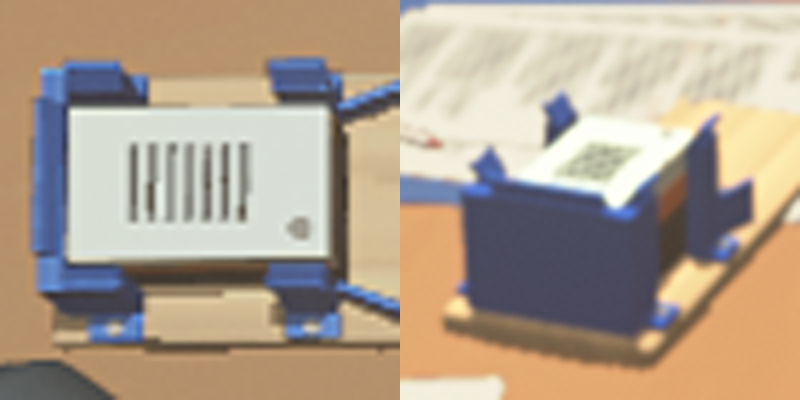

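The cover lies level and square in the pocket at (217–263 × 214–241) in full-image pixels, inside the lips and against the back stop. A quick control check on the bystanders, then I hand in.

```bash
python3 - <<'E'
from h import *
s=cam("top")["image"]; s0=np.load("top0.npy",allow_pickle=True).item()["image"]
ok=True
for n,(u0,u1,v0,v1) in dict(control=(70,150,160,240),glue=(218,238,147,175),usb=(150,180,255,275),eraser=(460,482,295,325),mug=(455,522,215,270)).items():
    a,b=[np.float32(cv2.cvtColor(x[v0:v1,u0:u1].copy(),cv2.COLOR_RGB2GRAY)) for x in(s,s0)]
    sh,_=cv2.phaseCorrelate(a,b); c=np.corrcoef(a.ravel(),b.ravel())[0,1]; print(n,np.round(sh,2),round(c,3)); ok&=np.hypot(*sh)<.4 and c>.9
if ok: print(manip.sign_off())
E
```

```text
control [-0.01  0.01] 1.0
glue [0.02 0.05] 0.999
usb [0.   0.02] 0.999
eraser [0.07 0.03] 0.999
mug [0.   0.03] 0.961
the job is handed in; nothing more can be done
None
```

The job is handed in: the lower case, spacer and cover are stacked square in the pocket against the back stop and released, the mug, glue stick, memory stick and eraser have not moved, and it took about 36 s of the 72 s allowed.

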